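Renew the pillar candles on the pantry worktop

ROBOT

A 6-joint arm with a two-finger parallel gripper is mounted at the origin on the work surface. World frame = base frame: x ahead of the robot, y to its left, z up, the work surface at z = 0. Lengths are in mm, angles in degrees, forces in N, time in s.
With the tool pointing down it reaches from about 325 to 850 mm from the base axis. Payload 15.5 kg.
Tool frame: the origin (TCP) lies on the mounting face of the last link; the fingertips stand 191 mm ahead of it and the grasp point (between the pads) lies 172 mm ahead of it (r.tips_ahead is the distance from the TCP to the fingertips, in mm); z points along the fingers, y is the line along which they close (so a half turn about z gives the same grasp; the last joint's range is limited). The gripper opens to 91 mm and grips with 3 to 60 N. Pads are 32 mm wide; open, the fingers measure 118 mm over their backs; the gripper's body (76 mm by 178 mm) begins 60 mm behind the grasp point.
Start: joints at [67.638, 28.281, 77.091, -0, 74.628, -5.472], TCP at [181.588, 598.042, 404.715] pointing down, gripper open.
Joint ranges: [-166.48, 166.48], [-47.26, 123.95], [12.59, 153.08], [-70.14, 250.14], [6.76, 159.57], [-176.63, 176.63]. Speed limits (degrees/s): [108.29, 108.29, 147.25, 172.46, 172.46, 172.46].

INTERFACE

Orientations are given as a 3x3 rotation matrix whose columns are the frame's x, y, z axes.
In Python, from bench import r, eyes, hand_in gives the robot as it stands. The module is installed in compiled form; this text tells all that it offers.
- The arm moves only by the tool carry_out, never from a script. Its arguments are lists of equal length, an entry for each row: "rot": the turn, a rotation vector about the tool's x, y, z normalised to -1 to 1, where 1 is 5 degrees, a list of three; "translation": the shift along the tool's x, y, z normalised to -1 to 1, where 1 is 0.02 m, a list of three; "claw": the opening, from 0 (shut) to 1 (fully open). In form: {"rot": [[ax, ay, az], ...], "translation": [[dx, dy, dz], ...], "claw": [claw, ...]}. A call has 1 to 8 rows; each row shifts and turns the commanded pose from where the row before left it, along the tool's axes as they then stand; what a row does not reach is not made up. A row lasts 1/8 s, in which the tool goes at most 62.5 mm and 10.7 degrees, less where a joint would pass 70% of its speed; a pose out of reach is approached as far as the arm can. A call with a number of a shift or a turn outside -1 to 1 is refused whole. A call with a gripper value outside its range is refused whole. The fingers move at their own pace and stop on an object; "newtons" is the grip in N (left out, the last holds). Time passes only in rows, so rows that do not move let the fingers close. It gives the time, the measured TCP pose, the force, the opening and the grip force at its end, in the units of the state.
- r.observe(): the state, without advancing time (a new reading comes with each control period).
- eyes.camera(name): name is "scene" or "top" or "wrist"; returns the picture (384x512x3 uint8, blue, green, red); there is no depth.
- eyes.calibration(name): a dict with "mtx" (3x3 intrinsics, pixels), "cam_to_world" (4x4, takes a point from camera to world coordinates); the wrist camera has in their place "mount" (4x4, takes a point from camera to tool coordinates, whose origin is the TCP and whose axes are the flange's). Camera axes: x right, y down, z forward; pixel columns grow to the right and rows downward; lengths in mm; the calibration is good to about 2 mm. A picture is of the moment at which its call begins: read the wrist's pose just before it. calibration takes no time and is no camera call.
- hand_in(): hands the job in; it is judged then, once.
The state is a dict: "time": time; "qpos": joint angles; "joint_vel": joint speeds; "effort": joint torques, N m; "position": TCP position; "tcp_rot": TCP orientation; "wrist_force": force on the tool from outside, world axes, zero at the start; "ft_torque": the same for the moment, N m; "grip_width": opening from 0.0 (shut) to 1.0 (fully open); "gripper_force": force on a finger pad.
Only numpy, scipy, OpenCV 4.12 (cv2) and the standard library are available. Lean on these libraries where they do the work, as an engineer would, in place of code of your own. Each camera call takes 0.05 s, during which the arm holds its last target. There are 200 camera calls.

TASK

Renew the candles: move the burnt-down stub from its dish to a free spot on the floor of the silver tray, without touching or shifting the two glass cups there, and stand each of the three new candles upright in the brass dish of its own size, widest in widest, middle in middle, narrowest in narrowest. Set everything down without dropping it, and let go.

Things in the scene. Friction and masses are not known exactly. Their poses are not given: they have to be found in the camera images.
- candle_wide: new ivory wax pillar candle, the widest of the three: upright cylinder 64 mm across and 70 mm tall (plus a thin 9 mm wick on top, look only), loose, standing on the worktop. Origin: centre of its underside; z along it, up
- candle_medium: new ivory wax pillar candle, the middle one in width of the three: upright cylinder 50 mm across and 100 mm tall (plus a thin 9 mm wick on top, look only), loose, standing on the worktop. Origin: centre of its underside; z along it, up
- candle_narrow: new ivory wax pillar candle, the narrowest of the three: upright cylinder 36 mm across and 85 mm tall (plus a thin 9 mm wick on top, look only), loose, standing on the worktop. Origin: centre of its underside; z along it, up
- stub: burnt-down ivory wax candle stub: upright cylinder 50 mm across and 40 mm tall with a sunken top (7 mm deep, inside the rim) and a short dark wick, loose; at the start it stands in the middle-sized dish, on its recess floor. Origin: centre of its underside; z along it, up
- dish_wide: round brass candle dish, the widest of the three, fixed to the worktop: recess 80 mm across inside a 3 mm thick upright wall, rim 12 mm above the worktop, recess floor 4 mm above the worktop, foot flange 96 mm across. Origin: centre of its underside on the worktop; z up; takes the 64 mm candle
- dish_medium: round brass candle dish, the middle-sized of the three, fixed to the worktop: recess 66 mm across inside a 3 mm thick upright wall, rim 12 mm above the worktop, recess floor 4 mm above the worktop, foot flange 82 mm across. At the start the stub stands in it. Origin: centre of its underside on the worktop; z up; takes the 50 mm candle
- dish_narrow: round brass candle dish, the narrowest of the three, fixed to the worktop: recess 52 mm across inside a 3 mm thick upright wall, rim 12 mm above the worktop, recess floor 4 mm above the worktop, foot flange 68 mm across. Origin: centre of its underside on the worktop; z up; takes the 36 mm candle
- tray: long silver-coloured serving tray, fixed: inside 150 mm wide (its x) by 360 mm long (its y), walls 5 mm thick and 16 mm above the worktop, flat floor 5 mm above it, look-only loop handles at the short ends. The two cups stand in it along its length, centres 75 to 100 mm apart; beyond one of them at least 95 mm of length is free. Origin: centre of its underside, on the worktop; z up
- votive_a: amber glass votive cup: open round cup 56 mm across and 55 mm tall, about 160 g, loose, standing on the tray floor; to be left alone. Origin: centre of its underside; z up
- votive_b: amber glass votive cup: open round cup 56 mm across and 55 mm tall, about 160 g, loose, standing on the tray floor; to be left alone. Origin: centre of its underside; z up
There are look-alikes about, which are no part of the job. What is shaped like the candle_medium but purple is not meant.

How it is judged (in metres and radians):
At the end, for the whole second after the job is handed in: New candles upright (0.1 rad) on the recess floor of their own dish (3 mm in height, 12 mm from centre); stub upright on the tray floor inside its walls, centre over 56 mm from each glass cup's centre; cups within 12 mm of where they were; candles at rest (horizontal distance between candle_wide and dish_wide below 0.012 m and z of candle_wide in the frame of dish_wide between 0.001 and 0.007 m and angle between each of candle_wide, candle_medium, candle_narrow, stub, votive_a, votive_b's own z axis and vertical below 0.1 rad and linear speed of each of candle_wide, candle_medium, candle_narrow, stub below 0.02 m/s and horizontal distance between candle_medium and dish_medium below 0.012 m and z of candle_medium in the frame of dish_medium between 0.001 and 0.007 m and horizontal distance between candle_narrow and dish_narrow below 0.012 m and z of candle_narrow in the frame of dish_narrow between 0.001 and 0.007 m and z of stub in the frame of tray between 0.002 and 0.009 m and x of stub in the frame of tray between -0.055 and 0.055 m and y of stub in the frame of tray between -0.16 and 0.16 m and horizontal distance between stub and votive_a above 0.056 m and distance of each of votive_a, votive_b from where it was at the start of the episode below 0.012 m and horizontal distance between stub and votive_b above 0.056 m); the robot touches nothing.
It fails at once if the stub, a candle or the robot touches a glass cup on the tray (contact force between any of the fingers, the arm, candle_wide, candle_medium, candle_narrow, stub and votive_a above 0.3 N or contact force between any of the fingers, the arm, candle_wide, candle_medium, candle_narrow, stub and votive_b above 0.3 N).
It fails at once if a glass on the tray is tipped or shifted by more than 12 mm (distance of any of votive_a, votive_b from where it was at the start of the episode above 0.012 m or angle between any of votive_a, votive_b's own z axis and vertical above 0.3 rad).
It fails at once if a candle or the stub is dropped (falls faster than 0.6 m/s out of the fingers, about 18 mm of free fall) ((linear speed of candle_wide above 0.6 m/s and contact force between the fingers and candle_wide below 0.05 N) or (linear speed of candle_medium above 0.6 m/s and contact force between the fingers and candle_medium below 0.05 N) or (linear speed of candle_narrow above 0.6 m/s and contact force between the fingers and candle_narrow below 0.05 N) or (linear speed of stub above 0.6 m/s and contact force between the fingers and stub below 0.05 N)).
It also fails if it takes over 93 s, if anything falls off the work surface, if the arm or the gripper's body presses on something with over 40 N, if the wrist force passes 120 N, or if a joint passes its speed limit or range.

## Working session

There is one attempt and no reset: what is moved stays moved. The work goes in short steps, Python scripts to look and compute and a tool call to move; the robot and the scene stay as the last step left them, time stands still between calls to the robot, and variables do not carry over. Pictures are saved under pics/ and viewed, at most 14 in all, crops included, and the job is handed in when it is done.

Besides the shell and the picture viewer there is one more tool, called after "Request:" as name(argument=value, ...) on one line, values as JSON. carry_out: Moves the arm, as the interface text tells. Its arguments: {"type":"object","properties":{"rot":{"type":"array","items":{"type":"array","items":{"type":"number"}}},"translation":{"type":"array","items":{"type":"array","items":{"type":"number"}}},"claw":{"type":"array","items":{"type":"number"}},"newtons":{"type":"number"}},"required":["rot","translation","claw"]}

```bash
mkdir -p pics
python3 - <<'E'
from bench import r,eyes
import cv2,numpy as np
np.set_printoptions(precision=4,suppress=True)
for n in("scene","top"):
    cv2.imwrite(f"pics/{n}0.png",eyes.camera(n)); c=eyes.calibration(n);print(n,c)
print(eyes.calibration("wrist"));print(r.observe())
E
```

```text
scene {'mtx': array([[347.8283,   0.    , 257.1021],
       [  0.    , 347.8283, 192.407 ],
       [  0.    ,   0.    ,   1.    ]]), 'cam_to_world': array([[  -0.34  ,    0.633 ,   -0.6955, 1236.9076],
       [   0.9403,    0.2175,   -0.2618,  253.0676],
       [  -0.0144,   -0.743 ,   -0.6692,  744.0748],
       [   0.    ,    0.    ,    0.    ,    1.    ]])}
top {'mtx': array([[392.7701,   0.    , 256.7927],
       [  0.    , 392.7701, 190.3886],
       [  0.    ,   0.    ,   1.    ]]), 'cam_to_world': array([[   0.0066,   -0.9836,    0.1804,  297.7496],
       [  -1.    ,   -0.0076,   -0.0045,  -47.3344],
       [   0.0058,   -0.1804,   -0.9836, 1270.7731],
       [   0.    ,    0.    ,    0.    ,    1.    ]])}
{'mtx': array([[315.2426,   0.    , 254.7912],
       [  0.    , 315.2426, 191.2821],
       [  0.    ,   0.    ,   1.    ]]), 'mount': array([[-0.0002, -0.9647, -0.2633, 75.2861],
       [ 1.    , -0.    , -0.0006,  1.0185],
       [ 0.0005, -0.2633,  0.9647, 20.4082],
       [ 0.    ,  0.    ,  0.    ,  1.    ]])}
{'time': 0.1, 'qpos': array([67.6398, 28.3089, 77.1216,  0.0004, 74.6272, -5.4722]), 'joint_vel': array([ 0.0138, -0.0983, -0.097 ,  0.015 ,  0.029 , -0.0205]), 'effort': array([  0.0014, -88.0243, -38.2546,   0.0712,   0.0483,  -0.0001]), 'position': array([181.5171, 597.9326, 404.2355]), 'tcp_rot': array([[-0.9569,  0.2905, -0.0004],
       [ 0.2905,  0.9569, -0.0009],
       [ 0.0001, -0.001 , -1.    ]]), 'wrist_force': array([-0.2125,  0.2257, -1.2464]), 'ft_torque': array([-0.0549,  0.0439,  0.027 ]), 'gripper_force': 0.0, 'grip_width': 1.000164628170252}
```

View pics/top0.png

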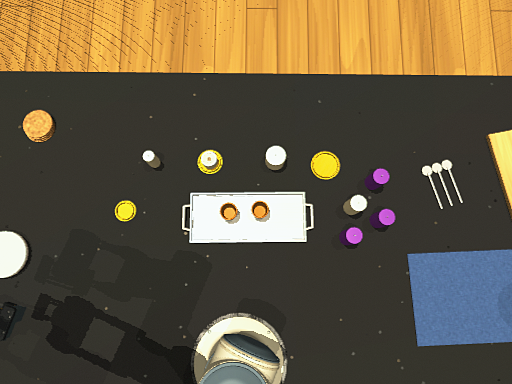

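View pics/scene0.png

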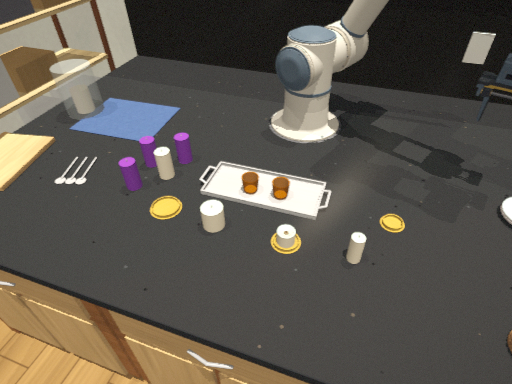

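Top view shows the stub dish near (210,160), wide candle (276,157), wide dish (325,165), narrow candle (151,158), narrow dish (125,210), medium candle (357,204) among purple ones, and cups at (229,212), (260,210). I'll enlarge it.

Run:
```python
import cv2
t=cv2.imread("pics/top0.png")
cv2.imwrite("pics/c1.png",cv2.resize(t[140:250,110:235],None,fx=5,fy=5,interpolation=cv2.INTER_CUBIC))
cv2.imwrite("pics/c2.png",cv2.resize(t[135:250,250:405],None,fx=5,fy=5,interpolation=cv2.INTER_CUBIC))
```

```text
(no output)
```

View pics/c1.png

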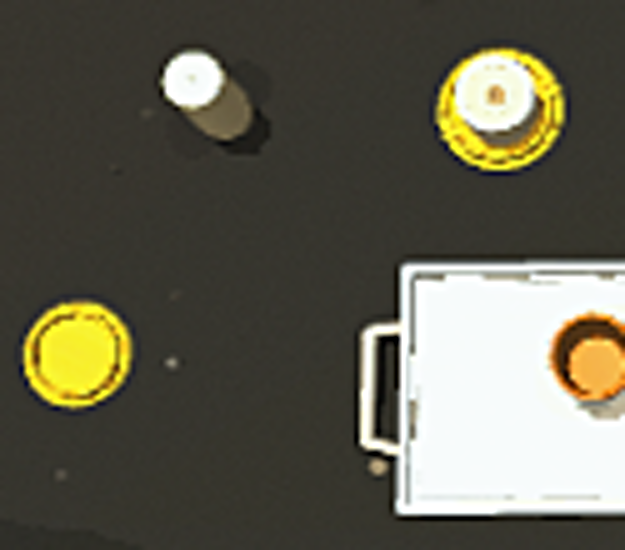

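View pics/c2.png

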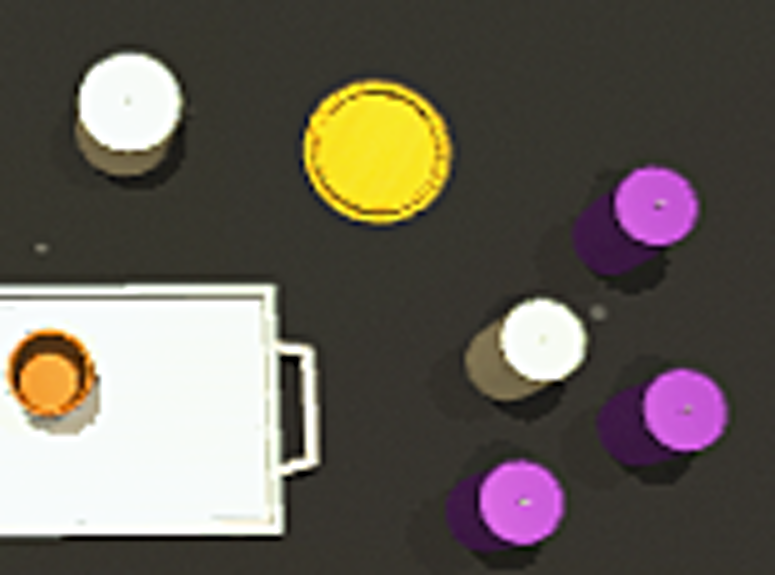

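Crops (5×): narrow top (193,80), narrow dish (78,355), stub top (495,93), medium dish (500,109), cup (596,357); second crop: wide top (130,103), wide dish (378,151), medium top (543,340), purple tops (656,207), (685,410), (521,502), cup (52,374).

```bash
cat > h.py <<'E'
import numpy as np
from bench import r,eyes
np.set_printoptions(precision=2,suppress=True)
def proj(n,u,v,z,T=None):
    c=eyes.calibration(n)
    if n=="wrist":
        s=r.observe();W=np.eye(4);W[:3,:3]=s['tcp_rot'];W[:3,3]=s['position'];T=W@c['mount']
    else: T=c['cam_to_world']
    d=T[:3,:3]@np.linalg.inv(c['mtx'])@[u,v,1]
    return (T[:3,3]+d*(z-T[2,3])/d[2])[:2]
E
python3 - <<'E'
from h import *
P=dict(narrow=(1,193,80,85),dn=(1,78,355,6),stub=(1,495,93,44),dm=(1,500,109,6),t1=(1,403,263,16),t2=(1,398,516,16),va=(1,596,357,60),
wide=(2,130,103,70),dw=(2,378,151,6),med=(2,543,340,100),p1=(2,656,207,100),p2=(2,685,410,100),p3=(2,521,502,100),t3=(2,277,285,16),t4=(2,284,535,16),vb=(2,52,374,60))
o={1:(110,140),2:(250,135)}
for k,(c,u,v,z) in P.items(): 
    p=proj("top",(u+.5)/5-.5+o[c][0],(v+.5)/5-.5+o[c][1],z);print(k,p,np.hypot(*p).round())
E
```

```text
narrow [622.82 286.2 ] 685.0
dn [459.96 372.37] 592.0
stub [627.01 102.98] 635.0
dm [626.29 104.01] 635.0
t1 [520.28 162.75] 545.0
t2 [357.5  159.86] 392.0
va [454.16  33.53] 455.0
wide [ 631.55 -111.55] 641.0
dw [ 617.79 -279.47] 678.0
med [ 477.4 -359. ] 597.0
p1 [ 560.14 -431.48] 707.0
p2 [ 435.57 -442.62] 621.0
p3 [ 379.89 -342.01] 511.0
t3 [ 525.12 -209.73] 565.0
t4 [ 363.85 -211.67] 421.0
vb [459.88 -63.26] 464.0
```

Request:
carry_out(rot=[[0, 0, 0.975], [0, 0, 0.975], [0, 0, 0.975], [0, 0, 0.975], [0, 0, 0.975], [0, 0, 0.975], [0, 0, 0.975], [0, 0, 0.975]], translation=[[0, 0, 0], [0, 0, 0], [0, 0, 0], [0, 0, 0], [0, 0, 0], [0, 0, 0], [0, 0, 0], [0, 0, 0]], claw=[1, 1, 1, 1, 1, 1, 1, 1])

```text
time: 1.1
position: [181.6, 597.9, 404.3]
tcp_rot: [[-0.558, 0.83, -0.0], [0.83, 0.558, -0.001], [-0.0, -0.001, -1.0]]
wrist_force: [0.6, -0.9, 0.2]
grip_width: 1.004
gripper_force: 0.0
```

Request:
carry_out(rot=[[0, 0, 0.975], [0, 0, 0.975], [0, 0, 0.975], [0, 0, 0.975], [0, 0, 0.975], [0, 0, 0.975], [0, 0, 0.975]], translation=[[0, 0, 0], [0, 0, 0], [0, 0, 0], [0, 0, 0], [0, 0, 0], [0, 0, 0], [0, 0, 0]], claw=[1, 1, 1, 1, 1, 1, 1])

```text
time: 1.98
position: [181.6, 598.0, 404.4]
tcp_rot: [[0.003, 1.0, -0.0], [1.0, -0.003, -0.001], [-0.001, -0.0, -1.0]]
wrist_force: [1.0, -0.4, 0.3]
grip_width: 1.002
gripper_force: 0.0
```

Request:
carry_out(rot=[[0, 0, 0], [0, 0, 0], [0, 0, 0], [0, 0, 0], [0, 0, 0], [0, 0, 0], [0, 0, 0], [0, 0, 0]], translation=[[-1, 0.9, 0], [-1, 0.9, 0], [-1, 0.9, 0], [-1, 0.9, 0], [-1, 0.9, 0], [-1, 0.9, 0], [-1, 0.9, 0], [-1, 0.9, 0]], claw=[1, 1, 1, 1, 1, 1, 1, 1])

```text
time: 2.98
position: [326.0, 437.2, 404.5]
tcp_rot: [[0.0, 1.0, -0.0], [1.0, -0.0, -0.0], [-0.0, -0.0, -1.0]]
wrist_force: [-0.3, -0.0, -0.1]
grip_width: 1.001
gripper_force: 0.0
```

Request:
carry_out(rot=[[0, 0, 0], [0, 0, 0], [0, 0, 0], [0, 0, 0], [0, 0, 0], [0, 0, 0], [0, 0, 0], [0, 0, 0]], translation=[[-1, 0.9, 0], [-1, 0.9, 0], [-1, 0.9, 0], [-1, 0.9, 0], [-1, 0.9, 0], [-1, 0.9, 0], [-1, 0.9, 0], [-1, 0.9, 0]], claw=[1, 1, 1, 1, 1, 1, 1, 1])

```text
time: 3.98
position: [470.0, 277.2, 404.5]
tcp_rot: [[0.0, 1.0, -0.0], [1.0, -0.0, -0.0], [-0.0, -0.0, -1.0]]
wrist_force: [0.3, 0.2, 0.1]
grip_width: 0.998
gripper_force: 0.0
```

Request:
carry_out(rot=[[0, 0, 0], [0, 0, 0], [0, 0, 0], [0, 0, 0], [0, 0, 0], [0, 0, 0], [0, 0, 0], [0, 0, 0]], translation=[[-1, 0.9, 0], [-1, 0.9, 0], [-1, 0.9, 0], [-1, 0.9, 0], [-1, 0.9, 0], [-1, 0.9, 0], [0, 0, 0], [0, 0, 0]], claw=[1, 1, 1, 1, 1, 1, 1, 1])

```text
time: 4.97
position: [577.1, 158.2, 404.4]
tcp_rot: [[0.0, 1.0, -0.001], [1.0, -0.0, 0.0], [0.0, -0.001, -1.0]]
wrist_force: [-0.1, -0.9, -0.3]
grip_width: 1.002
gripper_force: 0.0
```

Request:
carry_out(rot=[[0, 0, 0], [0, 0, 0], [0, 0, 0], [0, 0, 0], [0, 0, 0]], translation=[[-0.9, 0.83, 0.8], [-0.9, 0.83, 0.8], [-0.9, 0.83, 0.8], [0, 0, 0], [0, 0, 0]], claw=[1, 1, 1, 1, 1])

```text
time: 5.6
position: [627.4, 103.6, 356.3]
tcp_rot: [[0.001, 1.0, -0.001], [1.0, -0.001, 0.0], [0.0, -0.001, -1.0]]
wrist_force: [0.2, -0.0, -0.3]
grip_width: 1.002
gripper_force: 0.0
```

Run:
```python
from h import *
import cv2
cv2.imwrite("pics/w1.png",eyes.camera("wrist"));print(r.observe()['position'])
```

```text
[627.27 103.96 356.75]
```

View pics/w1.png

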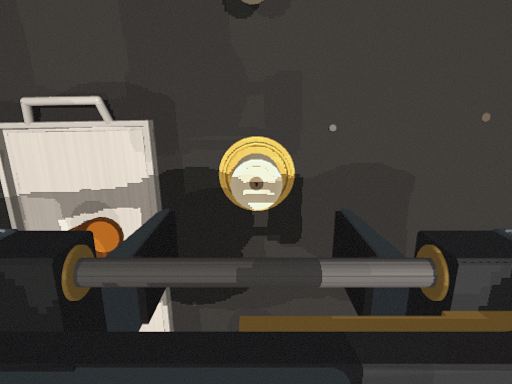

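The wrist view shows the stub rim centred near (257,185) and the dish near (257,174).

Run:
```python
from h import *
print(proj("wrist",257,185,44),proj("wrist",257,174,8))
```

```text
[628.6 105.8] [628.87 108.81]
```

Request:
carry_out(rot=[[0, 0, 0], [0, 0, 0], [0, 0, 0], [0, 0, 0], [0, 0, 0], [0, 0, 0], [0, 0, 0], [0, 0, 0]], translation=[[0.05, 0.05, 1], [0, 0, 1], [0, 0, 1], [0, 0, 1], [0, 0, 1], [0, 0, 1], [0, 0, 0.9], [0, 0, 0.5]], claw=[1, 1, 1, 1, 1, 1, 1, 1])

```text
time: 6.65
position: [628.1, 105.2, 208.0]
tcp_rot: [[-0.0, 1.0, -0.0], [1.0, 0.0, -0.0], [-0.0, -0.0, -1.0]]
wrist_force: [-0.0, -0.9, -0.7]
grip_width: 1.001
gripper_force: 0.0
```

Request:
carry_out(rot=[[0, 0, 0], [0, 0, 0], [0, 0, 0], [0, 0, 0], [0, 0, 0], [0, 0, 0], [0, 0, 0], [0, 0, 0]], translation=[[0, 0, 0], [0, 0, 0], [0, 0, 0], [0, 0, 0], [0, 0, 0], [0, 0, 0], [0, 0, 0], [0, 0, 0]], claw=[0.65, 0.5, 0.4, 0.4, 0.4, 0.4, 0.4, 0.4], newtons=15)

```text
time: 7.65
position: [628.4, 104.9, 209.0]
tcp_rot: [[0.0, 1.0, 0.0], [1.0, -0.0, 0.0], [0.0, 0.0, -1.0]]
wrist_force: [-0.9, 0.3, 5.7]
grip_width: 0.544
gripper_force: 15.0
```

Request:
carry_out(rot=[[0, 0, 0], [0, 0, 0], [0, 0, 0], [0, 0, 0], [0, 0, 0], [0, 0, 0], [0, 0, 0]], translation=[[0, 0, -0.5], [0, 0, -1], [0, 0, -1], [0, 0, -1], [0, 0, -1], [0, 0, -1], [0, 0, -0.5]], claw=[0.4, 0.4, 0.4, 0.4, 0.4, 0.4, 0.4])

```text
time: 8.52
position: [628.3, 104.9, 330.1]
tcp_rot: [[0.0, 1.0, 0.001], [1.0, -0.0, 0.0], [0.0, 0.001, -1.0]]
wrist_force: [0.0, 0.0, -1.5]
grip_width: 0.545
gripper_force: 15.0
```

Request:
carry_out(rot=[[0, 0, 0], [0, 0, 0], [0, 0, 0], [0, 0, 0], [0, 0, 0], [0, 0, 0], [0, 0, 0], [0, 0, 0]], translation=[[-0.48, -0.357, 0], [-0.96, -0.713, 0], [-0.96, -0.713, 0], [-0.96, -0.713, 0], [-0.96, -0.713, 0], [-0.96, -0.713, 0], [-0.96, -0.713, 0], [-0.96, -0.713, 0]], claw=[0.4, 0.4, 0.4, 0.4, 0.4, 0.4, 0.4, 0.4])

```text
time: 9.52
position: [520.1, -40.1, 328.3]
tcp_rot: [[0.0, 1.0, -0.001], [1.0, -0.0, 0.0], [0.0, -0.001, -1.0]]
wrist_force: [-0.5, -0.0, 0.1]
grip_width: 0.542
gripper_force: 15.0
```

Request:
carry_out(rot=[[0, 0, 0], [0, 0, 0], [0, 0, 0], [0, 0, 0], [0, 0, 0], [0, 0, 0], [0, 0, 0], [0, 0, 0]], translation=[[-0.96, -0.713, 0], [-0.96, -0.713, 0], [-0.96, -0.713, 0], [-0.96, -0.713, 0], [-0.96, -0.713, 0], [-0.48, -0.357, 0], [0, 0, 0], [0, 0, 0]], claw=[0.4, 0.4, 0.4, 0.4, 0.4, 0.4, 0.4, 0.4])

```text
time: 10.52
position: [443.0, -144.3, 328.7]
tcp_rot: [[0.0, 1.0, 0.0], [1.0, -0.0, 0.0], [0.0, 0.0, -1.0]]
wrist_force: [0.2, -0.4, -0.3]
grip_width: 0.542
gripper_force: 15.0
```

Run:
```python
from h import *
import cv2
cv2.imwrite("pics/w2.png",eyes.camera("wrist"));print(r.observe()['position'],r.observe()['grip_width'])
```

```text
[ 443.09 -144.2   328.68] 0.5467344894482086
```

View pics/w2.png

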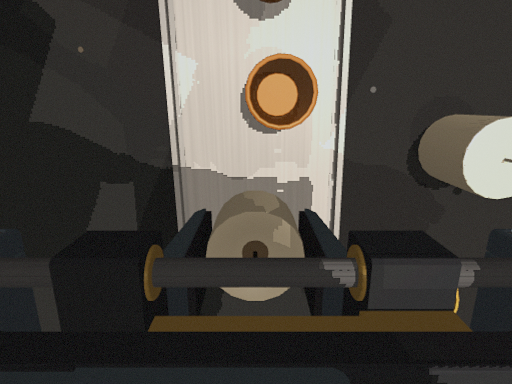

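The stub is held upright over the tray's free end, with the nearer cup's rim at (281,92), well clear.

Request:
carry_out(rot=[[0, 0, 0], [0, 0, 0], [0, 0, 0], [0, 0, 0], [0, 0, 0], [0, 0, 0], [0, 0, 0], [0, 0, 0]], translation=[[0, 0, 1], [0, 0, 1], [0, 0, 1], [0, 0, 1], [0, 0, 1], [0, 0, 0.5], [0, 0, 0.3], [0, 0, 0.1]], claw=[0.4, 0.4, 0.4, 0.4, 0.4, 0.4, 0.4, 0.4])

```text
time: 11.58
position: [442.9, -144.6, 210.8]
tcp_rot: [[0.0, 1.0, 0.0], [1.0, -0.0, -0.0], [-0.0, 0.0, -1.0]]
wrist_force: [0.0, -0.0, -0.2]
grip_width: 0.538
gripper_force: 15.0
```

Request:
carry_out(rot=[[0, 0, 0], [0, 0, 0]], translation=[[0, 0, 0], [0, 0, 0]], claw=[0.4, 0.4])

```text
time: 11.82
position: [442.9, -144.7, 211.1]
tcp_rot: [[0.0, 1.0, 0.001], [1.0, -0.0, -0.0], [-0.0, 0.001, -1.0]]
wrist_force: [0.5, 0.5, -0.6]
grip_width: 0.542
gripper_force: 15.0
```

Request:
carry_out(rot=[[0, 0, 0], [0, 0, 0], [0, 0, 0], [0, 0, 0], [0, 0, 0], [0, 0, 0], [0, 0, 0]], translation=[[0, 0, 0.05], [0, 0, 0], [0, 0, 0], [0, 0, 0], [0, 0, 0], [0, 0, 0], [0, 0, 0]], claw=[0.4, 0.4, 0.58, 0.65, 0.7, 0.75, 0.75])

```text
time: 12.7
position: [442.8, -144.6, 209.7]
tcp_rot: [[0.0, 1.0, -0.0], [1.0, -0.0, -0.0], [-0.0, -0.0, -1.0]]
wrist_force: [0.5, 1.1, -1.0]
grip_width: 0.754
gripper_force: 0.0
```

Request:
carry_out(rot=[[0, 0, 0], [0, 0, 0], [0, 0, 0], [0, 0, 0], [0, 0, 0], [0, 0, 0], [0, 0, 0], [0, 0, 0]], translation=[[0, 0, -0.3], [0, 0, -1], [0, 0, -1], [0, 0, -1], [0, 0, -1], [0, 0, -1], [0, 0, -1], [0, 0, -1]], claw=[0.75, 0.75, 0.75, 0.75, 0.75, 0.75, 0.75, 0.75])

```text
time: 13.7
position: [442.6, -144.5, 356.8]
tcp_rot: [[0.0, 1.0, 0.0], [1.0, -0.0, -0.0], [-0.0, 0.0, -1.0]]
wrist_force: [-0.1, 0.7, -0.1]
grip_width: 0.753
gripper_force: 0.0
```

Request:
carry_out(rot=[[0, 0, 0], [0, 0, 0], [0, 0, 0], [0, 0, 0], [0, 0, 0], [0, 0, 0], [0, 0, 0], [0, 0, 0]], translation=[[-1, 0.16, -0.6], [-1, 0.16, -0.6], [-1, 0.16, -0.6], [-1, 0.16, -0.6], [-1, 0.16, -0.6], [-1, 0.16, 0], [-1, 0.16, 0], [-1, 0.16, 0]], claw=[0.75, 0.75, 0.75, 0.75, 0.75, 0.75, 0.75, 0.75])

```text
time: 14.7
position: [468.4, -305.8, 415.2]
tcp_rot: [[0.0, 1.0, -0.001], [1.0, -0.0, 0.001], [0.001, -0.001, -1.0]]
wrist_force: [0.3, 0.0, -0.3]
grip_width: 0.751
gripper_force: 0.0
```

Request:
carry_out(rot=[[0, 0, 0], [0, 0, 0], [0, 0, 0], [0, 0, 0], [0, 0, 0]], translation=[[-1, 0.16, 0], [-1, 0.16, 0], [-0.7, 0.11, 0], [0, 0, 0], [0, 0, 0]], claw=[0.75, 0.75, 0.75, 0.75, 0.75])

```text
time: 15.32
position: [476.9, -358.2, 415.7]
tcp_rot: [[0.0, 1.0, -0.0], [1.0, -0.0, 0.0], [0.0, -0.0, -1.0]]
wrist_force: [-0.0, -0.2, 0.1]
grip_width: 0.752
gripper_force: 0.0
```

Run:
```python
from h import *
import cv2
a=eyes.camera("wrist");print(r.observe()['position'],r.observe()['grip_width'])
b=eyes.camera("top")
cv2.imwrite("pics/w3.png",np.vstack([a[:300],cv2.resize(b[180:250,170:320],(512,239))]))
```

```text
[ 476.85 -358.1   415.76] 0.7484839078083865
```

View pics/w3.png

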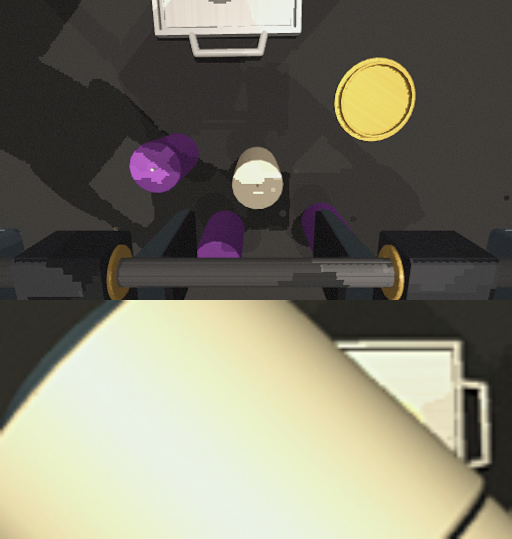

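Medium candle top is at (258,185), wide dish at (375,99), and purples at (155,168) and (218,250).

Run:
```python
from h import *
for u,v,z in((258,185,100),(375,99,8),(155,168,100)):print(proj("wrist",u,v,z))
```

```text
[ 479.21 -356.95]
[ 618.02 -275.48]
[ 381.12 -340.26]
```

Request:
carry_out(rot=[[0, 0, 0], [0, 0, 0], [0, 0, 0], [0, 0, 0], [0, 0, 0], [0, 0, 0], [0, 0, 0], [0, 0, 0]], translation=[[0, 0.06, 1], [0, 0, 1], [0, 0, 1], [0, 0, 1], [0, 0, 1], [0, 0, 1], [0, 0, 1], [0, 0, 1]], claw=[0.75, 0.75, 0.75, 0.75, 0.75, 0.75, 0.75, 0.75])

```text
time: 16.42
position: [478.2, -358.1, 255.3]
tcp_rot: [[-0.0, 1.0, 0.0], [1.0, 0.0, -0.0], [-0.0, 0.0, -1.0]]
wrist_force: [0.9, 0.3, -0.5]
grip_width: 0.749
gripper_force: 0.0
```

Request:
carry_out(rot=[[0, 0, 0], [0, 0, 0], [0, 0, 0], [0, 0, 0], [0, 0, 0], [0, 0, 0], [0, 0, 0]], translation=[[0, 0, 0.5], [0, 0, 0.2], [0, 0, 0], [0, 0, 0], [0, 0, 0], [0, 0, 0], [0, 0, 0]], claw=[0.75, 0.75, 0.6, 0.4, 0.4, 0.4, 0.4], newtons=15)

```text
time: 17.3
position: [478.3, -358.8, 242.2]
tcp_rot: [[0.0, 1.0, 0.001], [1.0, -0.0, -0.001], [-0.001, 0.001, -1.0]]
wrist_force: [0.0, 0.5, 6.6]
grip_width: 0.542
gripper_force: 15.0
```

Request:
carry_out(rot=[[0, 0, 0], [0, 0, 0], [0, 0, 0], [0, 0, 0], [0, 0, 0], [0, 0, 0], [0, 0, 0], [0, 0, 0]], translation=[[0, 0, -0.5], [0, 0, -1], [0, 0, -1], [0, 0, -1], [0, 0, -1], [0, 0, -1], [0, 0, -1], [0.6, 0.193, 0]], claw=[0.4, 0.4, 0.4, 0.4, 0.4, 0.4, 0.4, 0.4])

```text
time: 18.3
position: [482.1, -346.8, 373.2]
tcp_rot: [[0.001, 1.0, 0.002], [1.0, -0.001, -0.002], [-0.002, 0.002, -1.0]]
wrist_force: [1.0, -0.1, -1.8]
grip_width: 0.543
gripper_force: 15.0
```

Request:
carry_out(rot=[[0, 0, 0], [0, 0, 0], [0, 0, 0], [0, 0, 0], [0, 0, 0], [0, 0, 0], [0, 0, 0], [0, 0, 0]], translation=[[1, 0.3215, 0], [1, 0.3215, 0], [1, 0.3215, 0], [1, 0.3215, 0], [1, 0.3215, 0], [1, 0.3215, 0], [1, 0.3215, 0], [1, 0.3215, 0]], claw=[0.4, 0.4, 0.4, 0.4, 0.4, 0.4, 0.4, 0.4])

```text
time: 19.3
position: [533.9, -185.3, 371.7]
tcp_rot: [[0.0, 1.0, 0.0], [1.0, -0.0, -0.0], [-0.0, 0.0, -1.0]]
wrist_force: [0.2, 0.2, -2.6]
grip_width: 0.542
gripper_force: 15.0
```

Request:
carry_out(rot=[[0, 0, 0], [0, 0, 0], [0, 0, 0], [0, 0, 0], [0, 0, 0], [0, 0, 0], [0, 0, 0], [0, 0, 0]], translation=[[1, 0.3215, 0], [1, 0.3215, 0], [1, 0.3215, 0], [1, 0.3215, 0], [1, 0.3215, 0], [1, 0.3215, 0], [1, 0.3215, 0], [1, 0.3215, 0]], claw=[0.4, 0.4, 0.4, 0.4, 0.4, 0.4, 0.4, 0.4])

```text
time: 20.3
position: [585.4, -25.3, 371.7]
tcp_rot: [[0.0, 1.0, -0.0], [1.0, -0.0, -0.0], [-0.0, -0.0, -1.0]]
wrist_force: [0.5, 0.5, -1.0]
grip_width: 0.544
gripper_force: 15.0
```

Request:
carry_out(rot=[[0, 0, 0], [0, 0, 0], [0, 0, 0], [0, 0, 0], [0, 0, 0], [0, 0, 0], [0, 0, 0], [0, 0, 0]], translation=[[1, 0.3215, 0], [1, 0.3215, 0], [1, 0.3215, 0], [1, 0.3215, 0], [1, 0.3215, 0], [1, 0.3215, 0], [0.6, 0.193, 0], [0, 0, 0]], claw=[0.4, 0.4, 0.4, 0.4, 0.4, 0.4, 0.4, 0.4])

```text
time: 21.3
position: [627.6, 106.1, 371.6]
tcp_rot: [[-0.001, 1.0, -0.0], [1.0, 0.001, -0.0], [-0.0, -0.0, -1.0]]
wrist_force: [0.4, -0.6, -1.5]
grip_width: 0.543
gripper_force: 15.0
```

Run:
```python
from h import *
import cv2
a=eyes.camera("wrist");print(r.observe()['position'],r.observe()['grip_width'])
b=eyes.camera("top")
cv2.imwrite("pics/w4.png",np.vstack([a[:300],cv2.resize(b[180:250,170:320],(512,239))]))
```

```text
[627.43 105.43 371.61] 0.5435001963875329
```

View pics/w4.png

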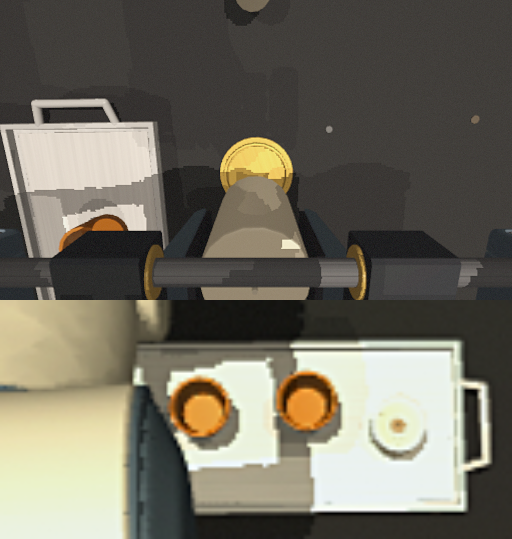

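The lower pane shows the stub standing in the tray clear of both cups; the wrist pane shows the candle lined up with the dish at (257,173).

Request:
carry_out(rot=[[0, 0, 0], [0, 0, 0], [0, 0, 0], [0, 0, 0], [0, 0, 0], [0, 0, 0], [0, 0, 0], [0, 0, 0]], translation=[[0.05, 0, 1], [0, 0, 1], [0, 0, 1], [0, 0, 1], [0, 0, 1], [0, 0, 0.6], [0, 0, 0.4], [0, 0, 0.15]], claw=[0.4, 0.4, 0.4, 0.4, 0.4, 0.4, 0.4, 0.4])

```text
time: 22.4
position: [627.5, 106.1, 248.6]
tcp_rot: [[0.001, 1.0, -0.0], [1.0, -0.001, 0.0], [0.0, -0.0, -1.0]]
wrist_force: [0.6, -0.4, -1.4]
grip_width: 0.545
gripper_force: 15.0
```

Request:
carry_out(rot=[[0, 0, 0], [0, 0, 0], [0, 0, 0]], translation=[[0, 0, 0.1], [0, 0, 0], [0, 0, 0]], claw=[0.4, 0.4, 0.4])

```text
time: 22.78
position: [627.5, 106.3, 247.0]
tcp_rot: [[0.0, 1.0, 0.001], [1.0, -0.0, 0.0], [0.0, 0.001, -1.0]]
wrist_force: [0.1, -0.5, -1.7]
grip_width: 0.547
gripper_force: 15.0
```

Request:
carry_out(rot=[[0, 0, 0], [0, 0, 0], [0, 0, 0], [0, 0, 0], [0, 0, 0], [0, 0, 0], [0, 0, 0]], translation=[[0, 0, 0.05], [0, 0, 0], [0, 0, 0], [0, 0, 0], [0, 0, 0], [0, 0, 0], [0, 0, 0]], claw=[0.4, 0.4, 0.58, 0.65, 0.7, 0.75, 0.75])

```text
time: 23.65
position: [627.4, 106.3, 245.7]
tcp_rot: [[0.0, 1.0, -0.0], [1.0, -0.0, 0.0], [0.0, -0.0, -1.0]]
wrist_force: [-0.2, -0.2, 0.2]
grip_width: 0.749
gripper_force: 0.0
```

Request:
carry_out(rot=[[0, 0, 0], [0, 0, 0], [0, 0, 0], [0, 0, 0], [0, 0, 0], [0, 0, 0], [0, 0, 0], [0, 0, 0]], translation=[[0, 0, -0.3], [0, 0, -1], [0, 0, -1], [0, 0, -1], [0, 0, -1], [0, 0, -1], [0, 0, -1], [1, -0.03, -1]], claw=[0.75, 0.75, 0.75, 0.75, 0.75, 0.75, 0.75, 0.75])

```text
time: 24.65
position: [626.8, 125.6, 392.9]
tcp_rot: [[0.002, 1.0, 0.0], [1.0, -0.002, -0.0], [-0.0, 0.0, -1.0]]
wrist_force: [-1.4, 0.9, 0.6]
grip_width: 0.752
gripper_force: 0.0
```

Request:
carry_out(rot=[[0, 0, 0], [0, 0, 0], [0, 0, 0], [0, 0, 0], [0, 0, 0], [0, 0, 0], [0, 0, 0], [0, 0, 0]], translation=[[1, -0.03, 0], [1, -0.03, 0], [1, -0.03, 0], [1, -0.03, 0], [1, -0.03, 0], [1, -0.03, 0], [1, -0.03, 0], [1, -0.03, 0]], claw=[0.75, 0.75, 0.75, 0.75, 0.75, 0.75, 0.75, 0.75])

```text
time: 25.65
position: [622.0, 287.7, 391.7]
tcp_rot: [[0.0, 1.0, 0.0], [1.0, -0.0, 0.0], [0.0, 0.0, -1.0]]
wrist_force: [0.1, -0.8, 0.2]
grip_width: 0.75
gripper_force: 0.0
```

Request:
carry_out(rot=[[0, 0, 0], [0, 0, 0]], translation=[[0, 0, 0], [0, 0, 0]], claw=[0.75, 0.75])

```text
time: 25.9
position: [622.1, 286.2, 391.6]
tcp_rot: [[0.0, 1.0, -0.0], [1.0, -0.0, -0.0], [-0.0, -0.0, -1.0]]
wrist_force: [0.3, -0.4, -0.3]
grip_width: 0.749
gripper_force: 0.0
```

Run:
```python
from h import *
import cv2
a=eyes.camera("wrist");print(r.observe()['position'],r.observe()['grip_width'])
b=eyes.camera("top")
cv2.imwrite("pics/w5.png",np.vstack([a[:300],cv2.resize(b[130:200,170:320],(512,239))]))
```

```text
[622.14 285.92 391.68] 0.7497359164672505
```

View pics/w5.png

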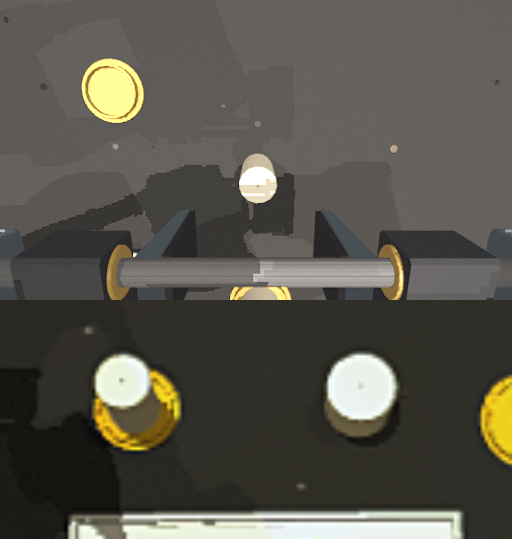

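Medium candle stands in its dish (lower pane, top at (123,380)). In the wrist pane the narrow candle top is (258,184), its dish (113,90).

Run:
```python
from h import *
print(proj("top",205.7,153.1,104),"dish",proj("top",170+136.5/3.413-.5,130+109.5/3.414-.5,6))
for u,v,z in((258,184,85),(113,90,8)):print(proj("wrist",u,v,z))
```

```text
[627. 105.] dish [625.69 104.35]
[624.41 290.  ]
[465.88 377.4 ]
```

Request:
carry_out(rot=[[0, 0, 0], [0, 0, 0], [0, 0, 0], [0, 0, 0], [0, 0, 0], [0, 0, 0], [0, 0, 0], [0, 0, 0]], translation=[[0.08, 0.07, 1], [0, 0, 1], [0, 0, 1], [0, 0, 1], [0, 0, 1], [0, 0, 1], [0, 0, 1], [0, 0, 1]], claw=[0.75, 0.75, 0.75, 0.75, 0.75, 0.75, 0.75, 0.75])

```text
time: 27.0
position: [623.6, 287.6, 230.8]
tcp_rot: [[0.001, 1.0, 0.0], [1.0, -0.001, 0.0], [0.0, 0.0, -1.0]]
wrist_force: [-0.2, 0.2, -0.1]
grip_width: 0.75
gripper_force: 0.0
```

Request:
carry_out(rot=[[0, 0, 0], [0, 0, 0], [0, 0, 0], [0, 0, 0], [0, 0, 0], [0, 0, 0], [0, 0, 0], [0, 0, 0]], translation=[[0, 0, 0], [0, 0, 0], [0, 0, 0], [0, 0, 0], [0, 0, 0], [0, 0, 0], [0, 0, 0], [0, 0, 0]], claw=[0.75, 0.5, 0.4, 0.25, 0.25, 0.25, 0.25, 0.25], newtons=15)

```text
time: 28.0
position: [623.6, 288.0, 232.1]
tcp_rot: [[0.0, 1.0, 0.001], [1.0, -0.0, 0.0], [0.0, 0.001, -1.0]]
wrist_force: [0.3, -0.9, 5.7]
grip_width: 0.391
gripper_force: 15.0
```

Request:
carry_out(rot=[[0, 0, 0], [0, 0, 0], [0, 0, 0], [0, 0, 0], [0, 0, 0], [0, 0, 0], [0, 0, 0]], translation=[[0, 0, -0.5], [0, 0, -1], [0, 0, -1], [0, 0, -1], [0, 0, -1], [0, 0, -0.5], [0.2415, -0.447, 0]], claw=[0.25, 0.25, 0.25, 0.25, 0.25, 0.25, 0.25])

```text
time: 28.88
position: [614.7, 292.7, 332.7]
tcp_rot: [[0.001, 1.0, 0.002], [1.0, -0.001, 0.001], [0.001, 0.002, -1.0]]
wrist_force: [-0.0, 0.0, -0.6]
grip_width: 0.391
gripper_force: 15.0
```

Request:
carry_out(rot=[[0, 0, 0], [0, 0, 0], [0, 0, 0], [0, 0, 0], [0, 0, 0], [0, 0, 0], [0, 0, 0], [0, 0, 0]], translation=[[0.483, -0.894, 0], [0.483, -0.894, 0], [0.483, -0.894, 0], [0.483, -0.894, 0], [0.483, -0.894, 0], [0.483, -0.894, 0], [0.483, -0.894, 0], [0.483, -0.894, 0]], claw=[0.25, 0.25, 0.25, 0.25, 0.25, 0.25, 0.25, 0.25])

```text
time: 29.88
position: [470.3, 370.7, 331.7]
tcp_rot: [[0.0, 1.0, 0.0], [1.0, -0.0, -0.0], [-0.0, 0.0, -1.0]]
wrist_force: [0.0, 0.7, -0.0]
grip_width: 0.389
gripper_force: 15.0
```

Request:
carry_out(rot=[[0, 0, 0], [0, 0, 0], [0, 0, 0]], translation=[[0.2415, -0.447, 0], [0, 0, 0], [0, 0, 0]], claw=[0.25, 0.25, 0.25])

```text
time: 30.25
position: [463.0, 374.7, 331.7]
tcp_rot: [[0.001, 1.0, 0.0], [1.0, -0.001, 0.0], [0.0, 0.0, -1.0]]
wrist_force: [0.0, -0.2, -0.4]
grip_width: 0.393
gripper_force: 15.0
```

Run:
```python
from h import *
import cv2
a=eyes.camera("wrist");print(r.observe()['position'],r.observe()['grip_width'])
cv2.imwrite("pics/w6.png",cv2.resize(a[80:300,130:390],None,fx=2.7,fy=2.7))
b=eyes.camera("scene")
cv2.imwrite("pics/s6.png",cv2.resize(b[160:280,320:450],None,fx=4,fy=4))
```

```text
[463.1  374.69 331.7 ] 0.391867326072367
```

View pics/w6.png

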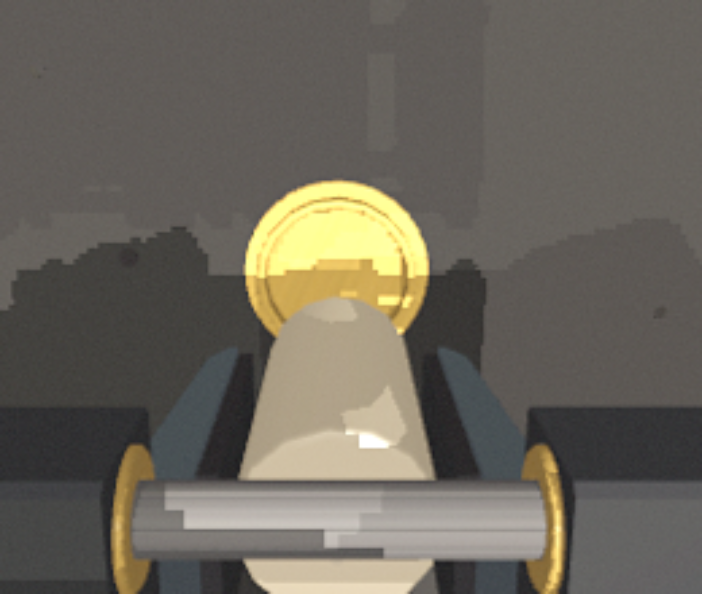

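Run:
```python
from h import *
print("dish",proj("wrist",255,180.4,8),"candle front edge",proj("wrist",256.3,190,99.6),r.observe()['position'])
```

```text
dish [462.63 378.34] candle front edge [463.39 393.1 ] [463.11 374.61 331.7 ]
```

Request:
carry_out(rot=[[0, 0, 0], [0, 0, 0], [0, 0, 0], [0, 0, 0], [0, 0, 0], [0, 0, 0], [0, 0, 0], [0, 0, 0]], translation=[[0, 0, 1], [0, 0, 1], [0, 0, 1], [0, 0, 1], [0, 0, 0.5], [0, 0, 0.2], [0, 0, 0.05], [0, 0, 0]], claw=[0.25, 0.25, 0.25, 0.25, 0.25, 0.25, 0.25, 0.25])

```text
time: 31.35
position: [462.7, 375.0, 237.2]
tcp_rot: [[0.0, 1.0, 0.001], [1.0, -0.0, 0.0], [0.0, 0.001, -1.0]]
wrist_force: [-0.7, -0.0, -1.1]
grip_width: 0.391
gripper_force: 15.0
```

Run:
```python
from h import *
import cv2
s=r.observe();print(s['position'],s['wrist_force'])
b=eyes.camera("scene")
cv2.imwrite("pics/s7.png",cv2.resize(b[160:260,340:450],None,fx=5,fy=5))
```

```text
[462.74 374.99 237.22] [-0.73 -0.04 -1.15]
```

View pics/s7.png

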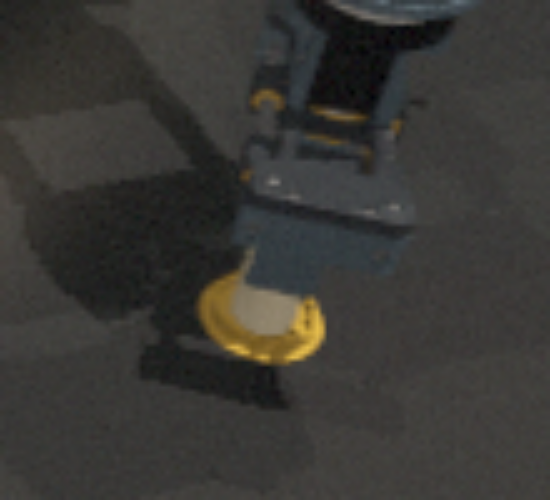

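The candle is inside the narrow dish's rim and centred, around (265,320).

Request:
carry_out(rot=[[0, 0, 0], [0, 0, 0], [0, 0, 0], [0, 0, 0], [0, 0, 0], [0, 0, 0], [0, 0, 0]], translation=[[0, 0, 0.05], [0, 0, 0], [0, 0, 0], [0, 0, 0], [0, 0, 0], [0, 0, 0], [0, 0, 0]], claw=[0.25, 0.25, 0.43, 0.5, 0.6, 0.7, 0.7])

```text
time: 32.28
position: [462.6, 374.9, 235.7]
tcp_rot: [[0.0, 1.0, -0.0], [1.0, -0.0, -0.0], [-0.0, -0.0, -1.0]]
wrist_force: [-0.5, -0.6, 0.0]
grip_width: 0.698
gripper_force: 0.0
```

Request:
carry_out(rot=[[0, 0, 0], [0, 0, 0], [0, 0, 0], [0, 0, 0], [0, 0, 0], [0, 0, 0], [0, 0, 0], [0, 0, 0]], translation=[[0, 0, -0.3], [0, 0, -1], [0, 0, -1], [0, 0, -1], [0, 0, -1], [0, 0, -1], [0, 0, -1], [-0.3, 0.104, -1]], claw=[0.7, 0.7, 0.7, 0.7, 0.7, 0.7, 1, 1])

```text
time: 33.28
position: [464.4, 369.0, 382.8]
tcp_rot: [[-0.0, 1.0, 0.0], [1.0, 0.0, 0.0], [0.0, 0.0, -1.0]]
wrist_force: [0.9, 0.2, -0.4]
grip_width: 0.885
gripper_force: 0.0
```

Request:
carry_out(rot=[[0, 0, 0], [0, 0, 0], [0, 0, 0], [0, 0, 0], [0, 0, 0], [0, 0, 0], [0, 0, 0], [0, 0, 0]], translation=[[-1, 0.3465, 0], [-1, 0.3465, 0], [-1, 0.3465, 0], [-1, 0.3465, 0], [-1, 0.3465, 0], [-1, 0.3465, 0], [-1, 0.3465, 0], [-1, 0.3465, 0]], claw=[1, 1, 1, 1, 1, 1, 1, 1])

```text
time: 34.28
position: [520.5, 207.4, 381.6]
tcp_rot: [[0.001, 1.0, -0.0], [1.0, -0.001, -0.0], [-0.0, -0.0, -1.0]]
wrist_force: [0.1, 0.1, -0.2]
grip_width: 1.0
gripper_force: 0.0
```

Request:
carry_out(rot=[[0, 0, 0], [0, 0, 0], [0, 0, 0], [0, 0, 0], [0, 0, 0], [0, 0, 0], [0, 0, 0], [0, 0, 0]], translation=[[-1, 0.3465, 0], [-1, 0.3465, 0], [-1, 0.3465, 0], [-1, 0.3465, 0], [-1, 0.3465, 0], [-1, 0.3465, 0], [-1, 0.3465, 0], [-1, 0.3465, 0]], claw=[1, 1, 1, 1, 1, 1, 1, 1])

```text
time: 35.28
position: [575.9, 47.6, 381.7]
tcp_rot: [[0.0, 1.0, 0.0], [1.0, -0.0, 0.0], [0.0, 0.0, -1.0]]
wrist_force: [-1.2, 0.3, -0.8]
grip_width: 1.003
gripper_force: 0.0
```

Request:
carry_out(rot=[[0, 0, 0], [0, 0, 0], [0, 0, 0], [0, 0, 0], [0, 0, 0], [0, 0, 0], [0, 0, 0], [0, 0, 0]], translation=[[-1, 0.3465, 0], [-1, 0.3465, 0], [-1, 0.3465, 0], [-1, 0.3465, 0], [-1, 0.3465, 0], [-1, 0.3465, 0], [-1, 0.3465, 0], [-1, 0.3465, 0]], claw=[1, 1, 1, 1, 1, 1, 1, 1])

```text
time: 36.28
position: [631.3, -112.5, 381.7]
tcp_rot: [[0.0, 1.0, 0.0], [1.0, -0.0, -0.0], [-0.0, 0.0, -1.0]]
wrist_force: [0.1, 0.6, -0.3]
grip_width: 1.003
gripper_force: 0.0
```

Request:
carry_out(rot=[[0, 0, 0], [0, 0, 0], [0, 0, 0]], translation=[[0, 0, 0], [0, 0, 0], [0, 0, 0]], claw=[1, 1, 1])

```text
time: 36.65
position: [630.7, -110.5, 381.8]
tcp_rot: [[-0.0, 1.0, -0.0], [1.0, 0.0, 0.0], [0.0, -0.0, -1.0]]
wrist_force: [0.4, -0.0, 0.2]
grip_width: 1.001
gripper_force: 0.0
```

Run:
```python
from h import *
import cv2
a=eyes.camera("wrist");print(r.observe()['position'],r.observe()['grip_width'])
b=eyes.camera("top")
cv2.imwrite("pics/w8.png",np.vstack([a[:300],cv2.resize(b[140:240,100:250],(512,341))])[:600])
```

```text
[ 630.76 -110.52  381.8 ] 1.0017725574587866
```

View pics/w8.png

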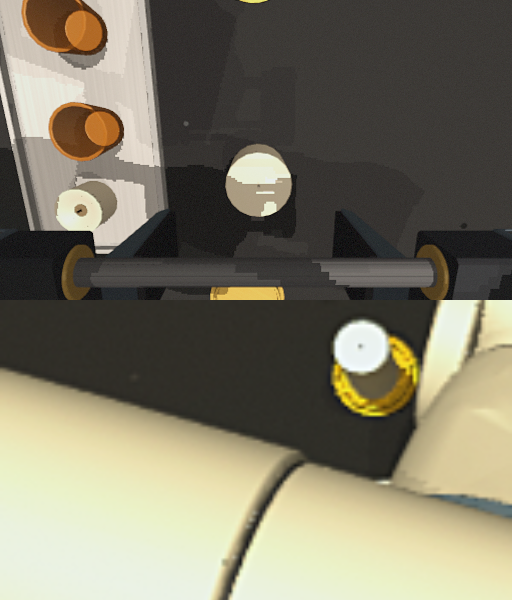

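Wide candle top is at (258,184), centred between the fingers. The stub stands in the tray, clear of the cups.

Request:
carry_out(rot=[[0, 0, 0], [0, 0, 0], [0, 0, 0], [0, 0, 0], [0, 0, 0], [0, 0, 0], [0, 0, 0], [0, 0, 0]], translation=[[0, 0.06, 1], [0, 0, 1], [0, 0, 1], [0, 0, 1], [0, 0, 1], [0, 0, 1], [0, 0, 1], [0, 0, 1]], claw=[1, 1, 1, 1, 1, 1, 1, 1])

```text
time: 37.75
position: [632.1, -110.8, 221.2]
tcp_rot: [[-0.0, 1.0, 0.0], [1.0, 0.0, -0.0], [-0.0, 0.0, -1.0]]
wrist_force: [0.4, -0.2, -0.7]
grip_width: 0.999
gripper_force: 0.0
```

Request:
carry_out(rot=[[0, 0, 0], [0, 0, 0], [0, 0, 0], [0, 0, 0], [0, 0, 0], [0, 0, 0], [0, 0, 0], [0, 0, 0]], translation=[[0, 0, 0.25], [0, 0, 0], [0, 0, 0], [0, 0, 0], [0, 0, 0], [0, 0, 0], [0, 0, 0], [0, 0, 0]], claw=[1, 0.8, 0.7, 0.55, 0.55, 0.55, 0.55, 0.55], newtons=18)

```text
time: 38.75
position: [632.3, -111.2, 217.4]
tcp_rot: [[0.0, 1.0, 0.001], [1.0, -0.0, -0.0], [-0.0, 0.001, -1.0]]
wrist_force: [-0.1, 0.6, 6.8]
grip_width: 0.697
gripper_force: 18.0
```

Request:
carry_out(rot=[[0, 0, 0], [0, 0, 0], [0, 0, 0], [0, 0, 0], [0, 0, 0]], translation=[[0, 0, -0.5], [0, 0, -1], [0, 0, -1], [0, 0, -0.5], [-0.7, -0.06, 0]], claw=[0.55, 0.55, 0.55, 0.55, 0.55])

```text
time: 39.38
position: [631.0, -125.0, 277.4]
tcp_rot: [[-0.001, 1.0, 0.001], [1.0, 0.001, -0.0], [-0.0, 0.001, -1.0]]
wrist_force: [-0.7, 0.3, -2.2]
grip_width: 0.692
gripper_force: 18.0
```

Request:
carry_out(rot=[[0, 0, 0], [0, 0, 0], [0, 0, 0], [0, 0, 0], [0, 0, 0], [0, 0, 0], [0, 0, 0], [0, 0, 0]], translation=[[-1, -0.085, 0], [-1, -0.085, 0], [-1, -0.085, 0], [-1, -0.085, 0], [-1, -0.085, 0], [-1, -0.085, 0], [-1, -0.085, 0], [-0.7, -0.06, 0]], claw=[0.55, 0.55, 0.55, 0.55, 0.55, 0.55, 0.55, 0.55])

```text
time: 40.38
position: [617.6, -280.5, 276.7]
tcp_rot: [[0.001, 1.0, 0.0], [1.0, -0.001, -0.0], [-0.0, 0.0, -1.0]]
wrist_force: [0.6, -0.3, -1.5]
grip_width: 0.695
gripper_force: 18.0
```

Request:
carry_out(rot=[[0, 0, 0], [0, 0, 0], [0, 0, 0]], translation=[[0, 0, 0], [0, 0, 0], [0, 0, 0]], claw=[0.55, 0.55, 0.55])

```text
time: 40.75
position: [617.8, -278.4, 276.7]
tcp_rot: [[-0.0, 1.0, -0.0], [1.0, 0.0, 0.0], [0.0, -0.0, -1.0]]
wrist_force: [0.2, -1.5, -1.3]
grip_width: 0.695
gripper_force: 18.0
```

Run:
```python
from h import *
import cv2
a=eyes.camera("wrist");print(r.observe()['position'],r.observe()['grip_width'])
b=eyes.camera("scene")
cv2.imwrite("pics/w9.png",np.hstack([cv2.resize(a[80:300,150:370],(400,400)),cv2.resize(b[150:250,120:220],(400,400))]))
```

```text
[ 617.82 -278.51  276.74] 0.6971345667919192
```

View pics/w9.png

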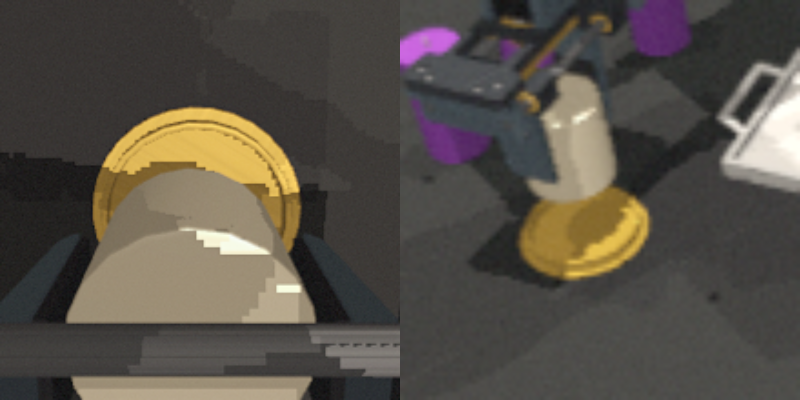

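The candle is above the wide dish; the dish centre is a touch to the right of the candle axis (197 vs 191), so I'll shift 1.5 mm and lower.

Request:
carry_out(rot=[[0, 0, 0], [0, 0, 0], [0, 0, 0], [0, 0, 0], [0, 0, 0], [0, 0, 0], [0, 0, 0], [0, 0, 0]], translation=[[0, 0.075, 1], [0, 0, 1], [0, 0, 0.5], [0, 0, 0.2], [0, 0, 0.05], [0, 0, 0.05], [0, 0, 0], [0, 0, 0]], claw=[0.55, 0.55, 0.55, 0.55, 0.55, 0.55, 0.55, 0.55])

```text
time: 41.85
position: [619.4, -279.2, 221.4]
tcp_rot: [[0.0, 1.0, 0.001], [1.0, -0.0, -0.0], [-0.0, 0.001, -1.0]]
wrist_force: [-1.8, 0.2, 7.1]
grip_width: 0.698
gripper_force: 18.0
```

Request:
carry_out(rot=[[0, 0, 0], [0, 0, 0], [0, 0, 0], [0, 0, 0], [0, 0, 0], [0, 0, 0]], translation=[[0, 0, 0], [0, 0, 0], [0, 0, 0], [0, 0, 0], [0, 0, 0], [0, 0, 0]], claw=[0.73, 0.8, 0.9, 1, 1, 1])

```text
time: 42.6
position: [619.2, -279.1, 220.7]
tcp_rot: [[0.0, 1.0, -0.0], [1.0, -0.0, -0.0], [-0.0, -0.0, -1.0]]
wrist_force: [0.3, 0.5, 0.4]
grip_width: 0.998
gripper_force: 0.0
```

Request:
carry_out(rot=[[0, 0, 0], [0, 0, 0], [0, 0, 0], [0, 0, 0], [0, 0, 0], [0, 0, 0], [0, 0, 0], [0, 0, 0]], translation=[[0, 0, -0.3], [0, 0, -1], [0, 0, -1], [0, 0, -1], [0, 0, -1], [0, 0, -1], [0, 0, -1], [0, 0, -1]], claw=[1, 1, 1, 1, 1, 1, 1, 1])

```text
time: 43.6
position: [619.1, -279.1, 369.2]
tcp_rot: [[0.0, 1.0, 0.001], [1.0, -0.0, -0.001], [-0.001, 0.001, -1.0]]
wrist_force: [0.8, -0.2, 0.1]
grip_width: 1.003
gripper_force: 0.0
```

Request:
carry_out(rot=[[0, 0, 0], [0, 0, 0], [0, 0, 0], [0, 0, 0], [0, 0, 0], [0, 0, 0], [0, 0, 0], [0, 0, 0]], translation=[[-1, -1, -0.5], [-1, -1, -0.5], [-1, -1, -0.5], [-1, -1, -0.5], [-1, -1, 0], [-1, -1, 0], [-1, -1, 0], [-1, -1, 0]], claw=[1, 1, 1, 1, 1, 1, 1, 1])

```text
time: 44.6
position: [458.3, -439.6, 408.5]
tcp_rot: [[0.0, 1.0, 0.001], [1.0, -0.0, -0.001], [-0.001, 0.001, -1.0]]
wrist_force: [0.9, 0.3, -0.7]
grip_width: 1.001
gripper_force: 0.0
```

Request:
carry_out(rot=[[0, 0, 0], [0, 0, 0], [0, 0, 0], [0, 0, 0], [0, 0, 0], [0, 0, 0]], translation=[[-1, -1, 0], [-1, -1, 0], [-1, -1, 0], [-1, -1, 0], [0, 0, 0], [0, 0, 0]], claw=[1, 1, 1, 1, 1, 1])

```text
time: 45.35
position: [379.3, -518.7, 407.7]
tcp_rot: [[0.0, 1.0, 0.001], [1.0, -0.0, -0.001], [-0.001, 0.001, -1.0]]
wrist_force: [0.2, 0.0, -0.5]
grip_width: 1.001
gripper_force: 0.0
```

Run:
```python
from h import *
import cv2
b=eyes.camera("top")
cv2.imwrite("pics/end.png",cv2.resize(b[140:250,110:370],(780,330),interpolation=cv2.INTER_CUBIC))
print(r.observe()['position'])
```

```text
[ 379.57 -518.5   407.5 ]
```

View pics/end.png

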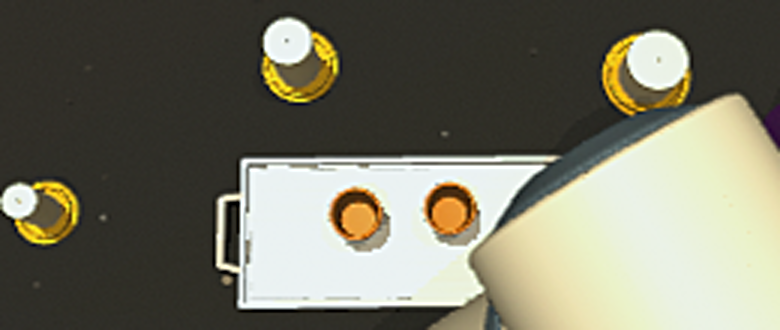

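Run:
```python
from h import *
f=lambda u,v,z:proj("top",(u+.5)/3-.5+110,(v+.5)/3-.5+140,z)
print("n",f(19,201,89),f(45,212,6),"m",f(287,41,104),f(300,66,6),"w",f(658,60,74),f(648,71,6))
```

```text
n [461.1  373.44] [460.81 374.15] m [626.25 106.1 ] [625.38 103.77] w [ 617.3  -279.37] [ 622.81 -281.15]
```

The end picture shows all three candles upright and centred in their dishes to within about 3 mm (the wide dish, half hidden by the arm, is judged against its first measurement). Both cups are unmoved.

```bash
python3 -c "
from bench import hand_in
print(hand_in())"
```

```text
the job is handed in; nothing more can be done
None
```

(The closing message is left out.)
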